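Pin the stone holder and index the polishing slide

ROBOT

A 6-joint arm with a two-finger parallel gripper is mounted at the origin on the work surface. World frame = base frame: x ahead of the robot, y to its left, z up, the work surface at z = 0. Lengths are in m, angles in rad, forces in N, time in s.
With the tool pointing down it reaches from about 0.375 to 0.925 m from the base axis. Payload 5.7 kg.
Tool frame: the origin (TCP) lies at the very end of the fingers, on their centre line; the grasp point (between the pads) lies 19 mm behind it; y points along the fingers, z is the direction in which the jaws open and shut, and the axes are right-handed (so a half turn about y gives the same grasp; the last joint's range is limited). The gripper opens to 88 mm and grips with 3 to 60 N. Pads are 20 mm wide; open, the fingers measure 115 mm over their backs; the gripper's body (75 mm by 178 mm) begins 61 mm behind the grasp point.
Start: joints at [1.183, 0.359, 1.51, -0, 1.272, -0.115], TCP at [0.162, 0.578, 0.223] pointing down, gripper open.
Joint ranges: [-2.97, 2.97], [-1.01, 2.36], [0.21, 2.38], [-0.96, 4.11], [0.2, 2.71], [-2.98, 2.98]. Speed limits (rad/s): [2.39, 2.39, 3.14, 3.14, 3.14, 3.14].

INTERFACE

Orientations are given as a unit quaternion [w, x, y, z].
In Python, from rig import manip gives the robot as it stands. The module is installed in compiled form; this text tells all that it offers.
- The arm moves only by the tool servo_tool, never from a script. Its argument "commands" is a list of rows, each an object with "slide": the shift along the world's x, y, z in cm, a list of three; "roll": the turn about the world's z in rad; "grip": the opening, from -1 (shut) to 1 (fully open), so that 0 is half open. In form: [{"slide": [tx, ty, tz], "roll": roll, "grip": grip}, ...]. A call has 1 to 8 rows; each row is the pose to reach, as a shift and turn from the pose commanded when the call began; what a row does not reach only later rows make up. A row lasts 1/8 s, in which the tool goes at most 62.5 mm and 10.7 degrees, less where a joint would pass 70% of its speed; a pose out of reach is approached as far as the arm can. A call with a gripper value outside its range is refused whole. The fingers move at their own pace and stop on an object; the grip force is fixed at half the most. Time passes only in rows, so rows that repeat a pose let the fingers close. It gives the time, the measured TCP pose, the force and the opening at its end, in the units of the state.
- manip.state(): the state, without advancing time (a new reading comes with each control period).
- manip.capture(name): name is "scene" or "side" or "wrist"; returns the picture (400x640x3 uint8, red, green, blue); there is no depth.
- manip.camera_params(name): a dict with "fx", "fy", "cx", "cy" (pixels), "dist_coeffs" ([k1, k2, p1, p2, k3] as OpenCV has them; the pictures are not rectified), "T" (4x4, takes a point from camera to world coordinates). Camera axes: x right, y up, looking along -z (the intrinsics and any distortion apply to the point x, -y, -z); pixel columns grow to the right and rows downward; lengths in m; the calibration is good to about 2 mm. A picture is of the moment at which its call begins: read the wrist's pose just before it. camera_params takes no time and is no camera call; for the wrist camera it gives the pose at the moment of the call.
- manip.sign_off(): hands the job in, once; it reports no verdict.
Trained networks look in the newest picture that a camera, given by its name, has taken for a name from the list of things; names that differ only in an ending like _2 or _b are one class to them, and where a whole thing is asked for, a point or a joint stands for the part that bears it (a point fixed in the world has none). Each returns a list of dicts, best first, with "confidence" (0 to 1); they miss things now and then, are a little off and sometimes report something else, mostly with a low value. They report only what shows in the picture. A call takes as long as a camera call.
- manip.search_frame(thing, camera): "rect" ([left, top, width, height] in pixels, round what is visible of it).
- manip.landmark_of(thing, camera): "centre" ([row, column] in pixels: a listed point, or the origin of a listed thing).
The state is a dict: "time_s": time; "joint_pos": joint angles; "joint_vel": joint speeds; "effort": joint torques, N m; "ee_pos": TCP position; "tool_rot": TCP orientation; "wrist_force": force on the tool from outside, world axes, zero at the start; "ft_torque": the same for the moment, N m; "gripper_width": finger opening in m.
Only numpy, scipy, OpenCV 4.12 (cv2) and the standard library are available. Lean on these libraries where they do the work, as an engineer would, in place of code of your own. Each camera call takes 0.05 s, during which the arm holds its last target. There are 200 camera calls.

TASK

Lock the stone holder into the fork of the slide carriage with the red-handled lock pin from the wooden rack, pushed fully home. Then take the carriage by its black knob and slide it towards the motor's felt wheel until you feel the spring ball drop into the notch, without running on past the notch. Finish there, still gripping the knob with the ball in the notch; leave the other pins and loose things where they are.

Things in the scene. Friction and masses are not known exactly. Their poses are not given: they have to be found in the camera images.
- red_pin_grip (a point): Centre of the lock pin's red handle, an upright cylinder 18 mm in diameter and 44 mm tall. The pin (about 50 g) stands in any one of the rack's three holes, the handle's underside resting on the rack. Below the handle: steel shank 10 mm in diameter, 40 mm long, the last 4 mm tapered to 5 mm; the tip is 62 mm below this point. z is up along the pin.
- rack: Heavy fixed wooden pin rack, 44 x 160 x 44 mm tall, origin at the centre of its underside, long side along its y; three upright through holes 12 mm wide at y = -50, 0 and +50 mm.
- black_pin_grip (a point): Centre of the handle of the black pin in the rack, same size as the red one. Leave it alone.
- yellow_pin_grip (a point): Centre of the handle of the yellow pin in the rack, same size as the red one. Leave it alone.
- fork_hole (a point): Mouth of the upright pin hole, on top of the carriage's steel fork (50 x 40 mm, 100 mm above the bench). Hole 11.5 mm wide, mouth chamfered 2 mm; it runs down through upper lug (8 mm), brass tongue of the stone holder (12 mm) and lower lug (9 mm), all in line, then open. Pin fully home: its handle rests on the fork. y along the rail towards the felt wheel, z up; moves with the carriage.
- carriage: Grey slide carriage on the steel guide rail; block 60 mm wide, 80 mm long, top 70 mm above the bench. Origin at bench height below the rail's centre line. y along the rail towards the felt wheel, z up. In this frame (mm): knob centre (0, -35, 113), fork hole mouth (0, 45, 100), ball (44, 0, 45). It moves only along y.
- knob_grip (a point): Centre of the carriage's upright black hand knob (26 mm in diameter, 36 mm tall, on a 10 mm stem 25 mm tall), 113 mm above the bench, 80 mm behind the fork hole: the place to grip it. y along the rail towards the wheel. The carriage moves only along the rail, with a steady drag of 1 to 2 N, cannot turn or lift, and stays where it is left.
- ball_center (a point): Centre of the steel ball (10 mm in diameter) of the spring plunger under the carriage's side ear, 44 mm to the side of the knob and 35 mm ahead of it (towards the wheel). It presses down with about 16 N on the index strip's flat top and drops 2.3 mm into the notch.
- notch (a point): Where the ball's centre lies when seated in the notch: a rounded cross groove, 12 mm wide, yellow marks at its side, in the aluminium index strip (16 mm wide) beside the rail. y along the rail towards the wheel. From 4 mm either side it draws the carriage in with up to 9 N; pushing it out takes about 11 N on the knob. 70 to 155 mm ahead of the ball at the start; rail goes on 15 mm or more.
- felt_wheel: Spare felt wheel lying flat on the bench, 90 mm in diameter, 20 mm thick; origin under its centre. Leave it.
- compound_bar: Green bar of polishing compound, 110 x 42 x 34 mm tall; origin under its centre. Leave it.
- paste_jar: Amber jar of paste, 64 mm in diameter, 55 mm tall; origin under its centre. Leave it.
- bench_brush: Bench brush 200 mm long, lying. Leave it.
- dop_cup: White cup, 72 mm in diameter, 60 mm tall; origin under its centre. Leave it.

How it is judged:
By the outcome, as a careful person would: the job done as asked, in the order asked, and still so for the second after the job is handed in, while the arm keeps its last pose, push and grip.
It also fails if it takes over 61 s, if anything falls off the work surface, if the arm or the gripper's body presses on something with over 40 N, if the wrist force passes 120 N, or if a joint passes its speed limit or range.

## Working session

There is one attempt and no reset: what is moved stays moved. The work goes in short steps, Python scripts to look and compute and a tool call to move; the robot and the scene stay as the last step left them, time stands still between calls to the robot, and variables do not carry over. Pictures are saved under pics/ and viewed, about 8 in all and at most 12, crops included, and the job is handed in when it is done.

Besides the shell and the picture viewer there is one more tool, called after ">>>" in YAML: its name, and indented under it one key for each argument. servo_tool: Moves the arm, as the interface text tells. Its arguments: {"type":"object","properties":{"commands":{"type":"array","items":{"type":"object","properties":{"slide":{"type":"array","items":{"type":"number"}},"roll":{"type":"number"},"grip":{"type":"number"}}}}},"required":["commands"]}

```bash
mkdir -p pics; cat > h.py <<'E'
import numpy as np, cv2
from rig import manip
def shot(cam,name=None):
    P=manip.camera_params(cam); im=manip.capture(cam)
    if name: cv2.imwrite(f'pics/{name}.png',cv2.cvtColor(im,cv2.COLOR_RGB2BGR))
    return P,im
def ray(P,r,c):
    K=np.array([[P['fx'],0,P['cx']],[0,P['fy'],P['cy']],[0,0,1.]])
    u=cv2.undistortPoints(np.array([[[c,r]]],float),K,np.array(P['dist_coeffs'],float))[0,0]
    T=np.array(P['T']); d=T[:3,:3]@np.array([u[0],-u[1],-1.]); return T[:3,3],d/np.linalg.norm(d)
def atz(P,r,c,z):
    o,d=ray(P,r,c); return o+d*(z-o[2])/d[2]
def tri(obs):
    A=np.zeros((3,3));b=np.zeros(3)
    for P,r,c in obs:
        o,d=ray(P,r,c);M=np.eye(3)-np.outer(d,d);A+=M;b+=M@o
    x=np.linalg.solve(A,b)
    return x,[round(1000*np.linalg.norm((np.eye(3)-np.outer(ray(*o)[1],ray(*o)[1]))@(x-ray(*o)[0])),1) for o in obs]
def proj(P,X):
    T=np.array(P['T']);p=T[:3,:3].T@(np.array(X)-T[:3,3]);K=np.array([[P['fx'],0,P['cx']],[0,P['fy'],P['cy']],[0,0,1.]])
    return cv2.projectPoints(np.array([[p[0],-p[1],-p[2]]]),np.zeros(3),np.zeros(3),K,np.array(P['dist_coeffs'],float))[0][0,0][::-1]
E
python3 - <<'E'
from h import *
np.set_printoptions(precision=4,suppress=True)
Z=dict(red_pin_grip=.066,black_pin_grip=.066,yellow_pin_grip=.066,fork_hole=.1,knob_grip=.113,ball_center=None,notch=None)
Ps={c:shot(c,c+'0')[0] for c in('scene','side','wrist')}
for t in Z:
    obs=[]
    for c in('scene','side'):
        L=manip.landmark_of(t,c)
        for l in L[:2]: print(t,c,l['centre'],round(l['confidence'],2),atz(Ps[c],*l['centre'],Z[t] or .045))
        if L: obs.append((Ps[c],*L[0]['centre']))
    if len(obs)==2: print('  tri',*tri(obs))
s=manip.state();print(s)
a=cv2.imread('pics/scene0.png');b=cv2.imread('pics/side0.png')
cv2.imwrite('pics/both.png',cv2.resize(np.vstack([a,b]),None,fx=.75,fy=.75))
E
```

```text
red_pin_grip side [239.0, 281.6] 0.41 [ 0.4392 -0.1297  0.066 ]
black_pin_grip scene [191.3, 347.2] 0.63 [ 0.4567 -0.0783  0.066 ]
black_pin_grip scene [222.1, 303.3] 0.28 [ 0.6494 -0.0794  0.066 ]
black_pin_grip side [228.9, 275.6] 0.55 [ 0.4473 -0.0799  0.066 ]
  tri [ 0.4516 -0.0785  0.0628] [np.float64(3.4), np.float64(3.4)]
yellow_pin_grip scene [172.7, 338.8] 0.46 [ 0.4208 -0.1586  0.066 ]
yellow_pin_grip side [248.6, 285.9] 0.51 [ 0.4289 -0.1725  0.066 ]
  tri [ 0.4255 -0.1636  0.063 ] [np.float64(7.1), np.float64(7.1)]
fork_hole scene [212.1, 311.5] 0.74 [ 0.6197 -0.0732  0.1   ]
fork_hole side [201.4, 328.6] 0.8 [ 0.6147 -0.0855  0.1   ]
  tri [ 0.6183 -0.0771  0.0944] [np.float64(1.4), np.float64(1.4)]
knob_grip scene [197.9, 291.9] 0.63 [ 0.6365 -0.1495  0.113 ]
knob_grip side [236.9, 282.3] 0.72 [ 0.4167 -0.1809  0.113 ]
knob_grip side [206.2, 347.6] 0.58 [ 0.6335 -0.152   0.113 ]
  tri [ 0.5284 -0.1521  0.0489] [np.float64(88.2), np.float64(88.2)]
ball_center scene [212.3, 312.3] 0.41 [ 0.5933 -0.1013  0.045 ]
notch scene [241.4, 313.3] 0.67 [ 0.6639 -0.0139  0.045 ]
{'time_s': 0.85, 'joint_pos': array([ 1.1829,  0.3588,  1.5104,  0.    ,  1.2725, -0.1151]), 'joint_vel': array([ 0.0005, -0.0001, -0.    , -0.    ,  0.0008,  0.0008]), 'effort': array([  0.0001, -51.5291, -27.113 ,   0.0676,   0.0244,  -0.    ]), 'ee_pos': array([0.1616, 0.5778, 0.2226]), 'tool_rot': array([-0.7005,  0.7006, -0.0962,  0.0961]), 'wrist_force': array([-0.3555, -0.0594,  0.5276]), 'ft_torque': array([ 0.0168, -0.016 , -0.0391]), 'gripper_width': 0.08781024944686705}
```

View pics/both.png

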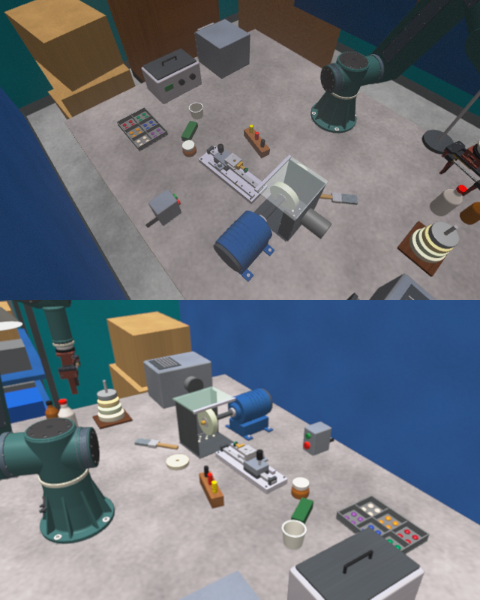

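>>> servo_tool:
  commands:
    - {"slide": [29, -33, 18], "roll": -1.4, "grip": 1}
    - {"slide": [29, -33, 18], "roll": -1.4, "grip": 1}
    - {"slide": [29, -33, 18], "roll": -1.4, "grip": 1}
    - {"slide": [29, -33, 18], "roll": -1.4, "grip": 1}
    - {"slide": [29, -33, 18], "roll": -1.4, "grip": 1}
    - {"slide": [29, -33, 18], "roll": -1.4, "grip": 1}
    - {"slide": [29, -33, 18], "roll": -1.4, "grip": 1}
    - {"slide": [29, -33, 18], "roll": -1.4, "grip": 1}

```text
time_s: 1.85
ee_pos: [0.4535, 0.2457, 0.4041]
tool_rot: [-0.473, 0.472, -0.526, 0.527]
wrist_force: [0.5, 0.6, 0.5]
gripper_width: 0.0878
```

>>> servo_tool:
  commands:
    - {"slide": [3, -35, 0], "roll": -0.2, "grip": 1}
    - {"slide": [3, -35, 0], "roll": -0.2, "grip": 1}
    - {"slide": [3, -35, 0], "roll": -0.2, "grip": 1}
    - {"slide": [3, -35, 0], "roll": -0.2, "grip": 1}
    - {"slide": [3, -35, 0], "roll": -0.2, "grip": 1}
    - {"slide": [3, -35, 0], "roll": -0.2, "grip": 1}
    - {"slide": [3, -35, 0], "roll": -0.2, "grip": 1}

```text
time_s: 2.72
ee_pos: [0.4817, -0.1047, 0.4024]
tool_rot: [-0.418, 0.418, -0.57, 0.57]
wrist_force: [-0.6, -0.1, -0.3]
gripper_width: 0.0877
```

```bash
cat > look.py <<'E'
import sys
from h import *
np.set_printoptions(precision=4,suppress=True)
n=sys.argv[1]; P,im=shot('wrist',n)
Z=dict(red_pin_grip=.066,black_pin_grip=.066,yellow_pin_grip=.066,fork_hole=.1,knob_grip=.113,ball_center=.045,notch=.0427)
for t in (sys.argv[2:] or Z):
    for l in manip.landmark_of(t,'wrist')[:2]: print(t,np.round(l['centre'],1),round(l['confidence'],2),atz(P,*l['centre'],Z[t]))
s=manip.state();print(s['time_s'],s['ee_pos'],s['tool_rot'],s['wrist_force'],s['gripper_width'],'cam',np.array(P['T'])[:3,3],s['joint_pos'])
E
python3 look.py w1
```

```text
red_pin_grip [180.1 296.1] 0.56 [ 0.4409 -0.128   0.066 ]
black_pin_grip [149.6 290.6] 0.56 [ 0.4485 -0.0767  0.066 ]
yellow_pin_grip [211.  299.9] 0.68 [ 0.4299 -0.182   0.066 ]
fork_hole [113.4 400.1] 0.73 [ 0.6253 -0.0721  0.1   ]
fork_hole [206.8 298.1] 0.71 [ 0.4344 -0.1645  0.1   ]
knob_grip [164.4 417.7] 0.71 [ 0.63   -0.1518  0.113 ]
notch [ 73.6 399.6] 0.83 [ 0.6545 -0.015   0.0427]
3.125 [ 0.4816 -0.1012  0.4028] [-0.4196  0.4195 -0.5692  0.5692] [-0.4655  1.1666 -0.3272] 0.08791613074543637 cam [ 0.5034 -0.0374  0.5643] [-0.3477  0.08    1.4434  0.0001  1.6181 -0.0473]
```

View pics/w1.png

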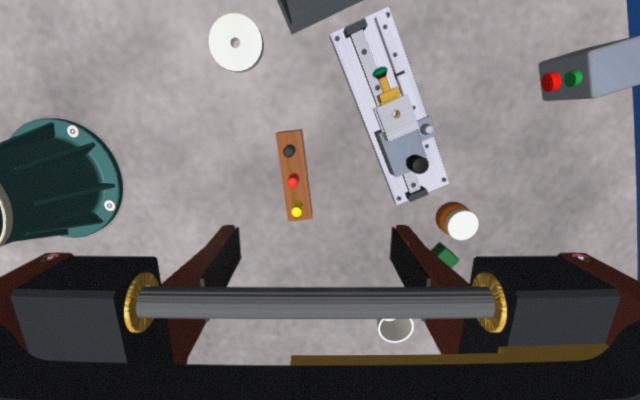

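>>> servo_tool:
  commands:
    - {"slide": [-4.2, -2.8, -20], "roll": 0.12, "grip": 1}
    - {"slide": [-4.2, -2.8, -20], "roll": 0.12, "grip": 1}
    - {"slide": [-4.2, -2.8, -20], "roll": 0.12, "grip": 1}
    - {"slide": [-4.2, -2.8, -20], "roll": 0.12, "grip": 1}
    - {"slide": [-4.2, -2.8, -20], "roll": 0.12, "grip": 1}

```text
time_s: 3.75
ee_pos: [0.4384, -0.1294, 0.2014]
tool_rot: [0.452, -0.453, 0.544, -0.542]
wrist_force: [1.0, 1.0, 0.7]
gripper_width: 0.0877
```

```bash
python3 look.py w2
```

```text
red_pin_grip [186.9 313.3] 0.89 [ 0.4366 -0.1279  0.066 ]
black_pin_grip [135.8 311.8] 0.65 [ 0.4444 -0.0776  0.066 ]
black_pin_grip [232.9 312.7] 0.32 [ 0.4269 -0.1769  0.066 ]
yellow_pin_grip [233.6 313.9] 0.6 [ 0.428  -0.1779  0.066 ]
fork_hole [187.6 313.2] 0.74 [ 0.4381 -0.1208  0.1   ]
fork_hole [ 93.7 515.1] 0.64 [ 0.6202 -0.0713  0.1   ]
knob_grip [184.3 538.5] 0.79 [ 0.6312 -0.1498  0.113 ]
notch [187.9 314.5] 0.73 [ 0.4365 -0.1346  0.0427]
notch [ 32.  512.5] 0.6 [ 0.656  -0.0147  0.0427]
4.15 [ 0.4404 -0.1304  0.2035] [-0.4529  0.4523 -0.5427  0.5439] [0.2171 0.1766 0.8526] 0.08809190315587016 cam [ 0.4519 -0.0602  0.3634] [-0.4384  0.1753  1.8274 -0.      1.1371 -0.2567]
```

View pics/w2.png

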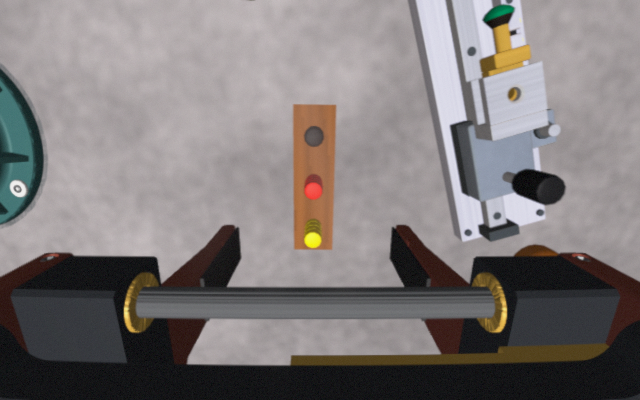

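>>> servo_tool:
  commands:
    - {"slide": [-0.2, 0.1, -8], "roll": 0, "grip": 1}
    - {"slide": [-0.2, 0.1, -14.7], "roll": 0, "grip": 1}
    - {"slide": [-0.2, 0.1, -14.7], "roll": 0, "grip": 1}
    - {"slide": [-0.2, 0.1, -14.7], "roll": 0, "grip": -1}
    - {"slide": [-0.2, 0.1, -14.7], "roll": 0, "grip": -1}
    - {"slide": [-0.2, 0.1, -14.7], "roll": 0, "grip": -1}
    - {"slide": [-0.2, 0.1, -14.7], "roll": 0, "grip": -1}
    - {"slide": [-0.2, 0.1, -14.7], "roll": 0, "grip": -1}

```text
time_s: 5.15
ee_pos: [0.438, -0.1294, 0.0562]
tool_rot: [-0.453, 0.452, -0.543, 0.544]
wrist_force: [0.8, 0.1, 0.6]
gripper_width: 0.0411
```

>>> servo_tool:
  commands:
    - {"slide": [0, 0, 0], "roll": 0, "grip": -1}
    - {"slide": [0, 0, 0], "roll": 0, "grip": -1}

```text
time_s: 5.4
ee_pos: [0.4376, -0.1292, 0.0556]
tool_rot: [0.452, -0.453, 0.543, -0.543]
wrist_force: [-1.3, 0.5, 0.2]
gripper_width: 0.0212
```

>>> servo_tool:
  commands:
    - {"slide": [0, 0, 0], "roll": 0, "grip": -1}
    - {"slide": [0, 0, 0], "roll": 0, "grip": -1}
    - {"slide": [0, 0, 6], "roll": 0, "grip": -1}
    - {"slide": [0, 0, 12], "roll": 0, "grip": -1}
    - {"slide": [0, 0, 16.5], "roll": 0, "grip": -1}
    - {"slide": [0, 0, 16.5], "roll": 0, "grip": -1}

```text
time_s: 6.15
ee_pos: [0.4404, -0.1304, 0.2242]
tool_rot: [-0.454, 0.451, -0.541, 0.546]
wrist_force: [-0.4, -0.8, -1.5]
gripper_width: 0.0175
```

>>> servo_tool:
  commands:
    - {"slide": [17.6, -0.5, 0], "roll": 0.28, "grip": -1}
    - {"slide": [17.6, -0.5, 0], "roll": 0.28, "grip": -1}
    - {"slide": [17.6, -0.5, 0], "roll": 0.28, "grip": -1}
    - {"slide": [17.6, -0.5, 0], "roll": 0.28, "grip": -1}
    - {"slide": [17.6, -0.5, 0], "roll": 0.28, "grip": -1}

```text
time_s: 6.78
ee_pos: [0.612, -0.1337, 0.2186]
tool_rot: [-0.523, 0.525, -0.476, 0.474]
wrist_force: [-0.3, -0.1, -1.3]
gripper_width: 0.0175
```

```bash
python3 look.py w3 red_pin_grip fork_hole knob_grip ball_center notch
```

```text
red_pin_grip [245.1 315.9] 0.64 [ 0.6193 -0.2038  0.066 ]
fork_hole [125.4 329.5] 0.85 [ 0.6185 -0.0704  0.1   ]
knob_grip [212.5 332.7] 0.58 [ 0.6296 -0.1485  0.113 ]
knob_grip [159.5 328.5] 0.2 [ 0.6203 -0.0996  0.113 ]
ball_center [204.2 146.8] 0.43 [ 0.417  -0.1819  0.045 ]
notch [ 72.8 371.1] 0.95 [ 0.6587 -0.0136  0.0427]
7.075 [ 0.6128 -0.1343  0.2209] [-0.5238  0.5238 -0.475   0.475 ] [-0.94    0.2894  0.1254] 0.01725435308863979 cam [ 0.6058 -0.0637  0.3807] [-0.3257  0.3993  1.4503 -0.0001  1.2919 -0.4233]
```

View pics/w3.png

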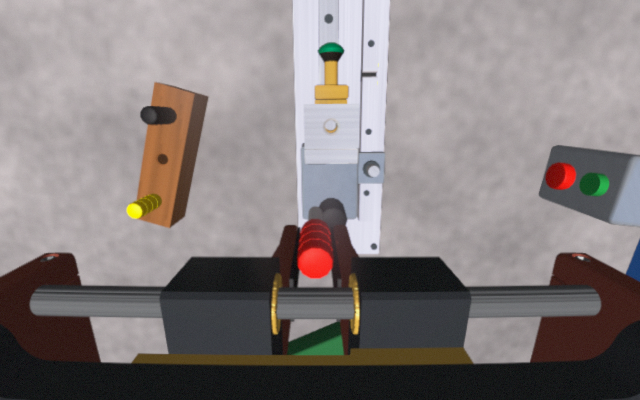

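```bash
python3 - <<'E'
from h import *
P=manip.camera_params('wrist');S=[manip.state()]
e=np.array(S[0]['ee_pos']);print(e)
for dz in(.0325,.0105,-.0115,-.0515):print(dz,proj(P,e+[0,0,dz]).round(1))
im=cv2.imread('pics/w3.png');hsv=cv2.cvtColor(im,cv2.COLOR_BGR2HSV)
m=((hsv[...,0]<8)|(hsv[...,0]>172))&(hsv[...,1]>180)&(hsv[...,2]>200)
m[:, :280]=0;m[:,360:]=0
n,l,st,c=cv2.connectedComponentsWithStats(m.astype(np.uint8));print([(st[i],c[i].round(1)) for i in range(1,n) if st[i][4]>30])
cv2.imwrite('pics/w3c.png',cv2.resize(im[60:300,240:420],None,fx=3,fy=3,interpolation=cv2.INTER_CUBIC)[:600])
print(np.round(np.array(P['T']),3))
E
```

```text
[ 0.61281475 -0.1342513   0.22093993]
0.0325 [269.  314.8]
0.0105 [249.3 314.9]
-0.0115 [234.1 314.9]
-0.0515 [213.8 315. ]
[(array([298, 248,  34,  30, 797], dtype=int32), array([314.8, 262.6]))]
[[ 0.995 -0.094 -0.025  0.606]
 [ 0.098  0.961  0.26  -0.064]
 [-0.001 -0.261  0.965  0.383]
 [ 0.     0.     0.     1.   ]]
```

View pics/w3c.png

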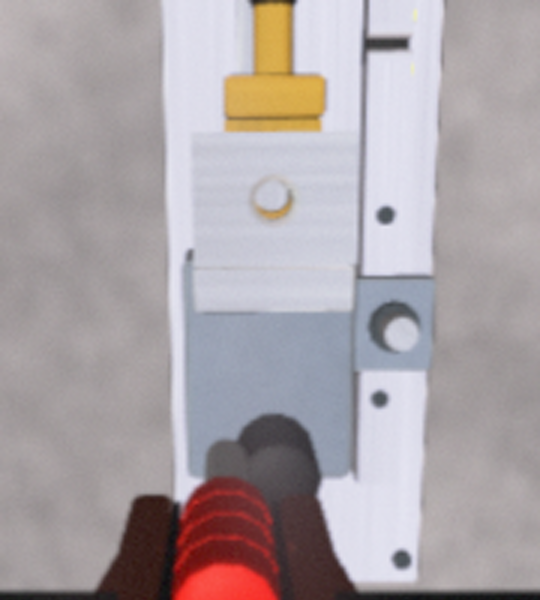

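>>> servo_tool:
  commands:
    - {"slide": [0.7, 6.1, 0], "roll": 0.02, "grip": -1}
    - {"slide": [0.7, 6.1, -5.5], "roll": 0.02, "grip": -1}
    - {"slide": [0.7, 6.1, -5.5], "roll": 0.02, "grip": -1}
    - {"slide": [0.7, 6.1, -5.5], "roll": 0.02, "grip": -1}

```text
time_s: 7.58
ee_pos: [0.621, -0.0738, 0.1669]
tool_rot: [0.529, -0.528, 0.47, -0.47]
wrist_force: [0.2, -0.8, -0.2]
gripper_width: 0.0173
```

```bash
python3 look.py w4 fork_hole knob_grip; python3 - <<'E'
from h import *
im=cv2.imread('pics/w4.png')
cv2.imwrite('pics/w4c.png',cv2.resize(im[160:320,220:440],None,fx=3,fy=3,interpolation=cv2.INTER_CUBIC))
E
```

```text
fork_hole [206.  314.7] 0.79 [ 0.6206 -0.0725  0.1   ]
fork_hole [244.7 316.2] 0.53 [ 0.6258 -0.1054  0.1   ]
knob_grip [271.3 110.4] 0.7 [ 0.462  -0.1431  0.113 ]
7.725 [ 0.622  -0.0742  0.1677] [ 0.5289 -0.5278  0.4689 -0.4709] [-0.1117 -0.2229 -0.1932] 0.01740881486619025 cam [ 0.6127 -0.0037  0.3288] [-0.2289  0.4453  1.5165 -0.0001  1.1765 -0.3459]
```

View pics/w4c.png

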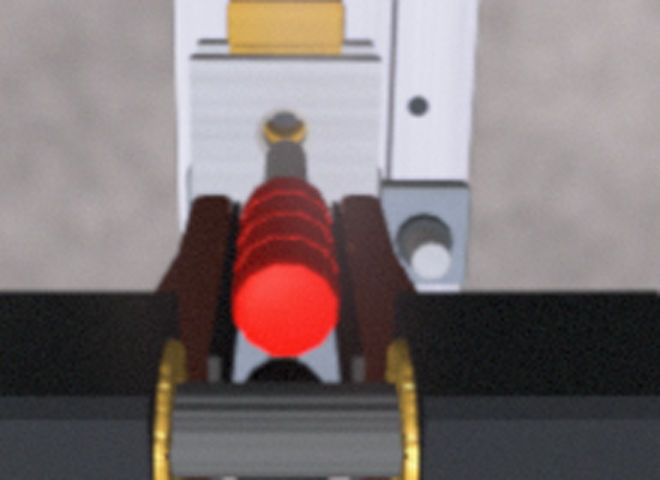

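```bash
python3 - <<'E'
from h import *
P=manip.camera_params('wrist');e=manip.state()['ee_pos'];print(e)
print('hole',atz(P,203.7,315,.1),atz(P,203.7,314.5,.1))
for z in(.197,.199,.201):print('top',atz(P,262.7,315,z))
a=atz(P,203.7,315,.1);print(proj(P,[a[0],a[1],.116]),'tip centre px if axis over hole; far edge',proj(P,[a[0],a[1]+.0025,.116]))
E
```

```text
[ 0.62195377 -0.07416866  0.16768486]
hole [ 0.62179043 -0.07116961  0.1       ] [ 0.62139583 -0.07121579  0.1       ]
top [ 0.62169836 -0.07244832  0.197     ]
top [ 0.62157171 -0.07141544  0.199     ]
top [ 0.62144505 -0.07038257  0.201     ]
[209.79041628 315.05348322] tip centre px if axis over hole; far edge [206.59442831 315.44817767]
```

>>> servo_tool:
  commands:
    - {"slide": [0, 0, -1], "roll": 0, "grip": -1}
    - {"slide": [0, 0, -1.6], "roll": 0, "grip": -1}
    - {"slide": [0, 0, -2], "roll": 0, "grip": -1}
    - {"slide": [0, 0, -2.4], "roll": 0, "grip": -1}

```text
time_s: 8.22
ee_pos: [0.6205, -0.0732, 0.1412]
tool_rot: [-0.529, 0.529, -0.47, 0.47]
wrist_force: [1.0, 0.1, 0.2]
gripper_width: 0.0172
```

>>> servo_tool:
  commands:
    - {"slide": [0, 0, -0.6], "roll": 0, "grip": -1}
    - {"slide": [0, 0, -1.2], "roll": 0, "grip": -1}
    - {"slide": [0, 0, -1.8], "roll": 0, "grip": -1}
    - {"slide": [0, 0, -2.3], "roll": 0, "grip": -1}
    - {"slide": [0, 0, -2.3], "roll": 0, "grip": -1}

```text
time_s: 8.85
ee_pos: [0.6204, -0.073, 0.1178]
tool_rot: [-0.529, 0.529, -0.47, 0.469]
wrist_force: [1.4, 0.9, -2.8]
gripper_width: 0.0175
```

>>> servo_tool:
  commands:
    - {"slide": [0, 0, -0.3], "roll": 0, "grip": -1}
    - {"slide": [0, 0, -0.5], "roll": 0, "grip": -1}
    - {"slide": [0, 0, -0.6], "roll": 0, "grip": -1}
    - {"slide": [0, 0, -0.7], "roll": 0, "grip": -1}
    - {"slide": [0, 0, -0.7], "roll": 0, "grip": -1}

```text
time_s: 9.48
ee_pos: [0.6207, -0.0733, 0.1117]
tool_rot: [-0.529, 0.529, -0.47, 0.47]
wrist_force: [-0.6, 1.7, 3.0]
gripper_width: 0.0176
```

>>> servo_tool:
  commands:
    - {"slide": [0, 0, -0.1], "roll": 0, "grip": -1}
    - {"slide": [0, 0, -0.2], "roll": 0, "grip": -1}
    - {"slide": [0, 0, -0.2], "roll": 0, "grip": -1}

```text
time_s: 9.85
ee_pos: [0.6208, -0.0738, 0.1116]
tool_rot: [-0.529, 0.529, -0.469, 0.47]
wrist_force: [-5.3, 1.1, 16.5]
gripper_width: 0.0174
```

>>> servo_tool:
  commands:
    - {"slide": [0, 0, 0.1], "roll": 0, "grip": -1}
    - {"slide": [0, 0, 0.1], "roll": 0, "grip": 0.2}
    - {"slide": [0, 0, 0.1], "roll": 0, "grip": 0.2}
    - {"slide": [0, 0, 0.1], "roll": 0, "grip": 0.2}
    - {"slide": [0, 0, 4], "roll": 0, "grip": 0.2}
    - {"slide": [0, 0, 9], "roll": 0, "grip": 0.4}
    - {"slide": [0, 0, 9], "roll": 0, "grip": 0.4}
    - {"slide": [0.7, -6, 10], "roll": 0, "grip": 0.4}

```text
time_s: 10.85
ee_pos: [0.6269, -0.1301, 0.2089]
tool_rot: [0.53, -0.53, 0.469, -0.467]
wrist_force: [1.1, -0.8, -0.9]
gripper_width: 0.0614
```

```bash
python3 look.py w5 red_pin_grip fork_hole knob_grip ball_center notch; python3 - <<'E'
from h import *
im=cv2.imread('pics/w5.png')
cv2.imwrite('pics/w5c.png',cv2.resize(im[0:300,220:440],None,fx=2,fy=2,interpolation=cv2.INTER_CUBIC))
E
```

```text
red_pin_grip [130.1 316.8] 0.7 [ 0.6214 -0.0731  0.066 ]
fork_hole [130.7 319.8] 0.57 [ 0.6238 -0.0719  0.1   ]
knob_grip [220.3 318.8] 0.75 [ 0.6327 -0.1502  0.113 ]
ball_center [113.2 144.6] 0.65 [ 0.4386 -0.0782  0.045 ]
notch [ 77.7 358.1] 0.83 [ 0.6571 -0.0165  0.0427]
notch [347.1 299.4] 0.63 [ 0.6335 -0.3531  0.0427]
11.15 [ 0.6268 -0.1325  0.2083] [-0.5283  0.5288 -0.4706  0.4688] [ 0.3581 -0.6549  0.6369] 0.06138456173454369 cam [ 0.6187 -0.0604  0.371 ] [-0.3163  0.4302  1.4325  0.0004  1.2814 -0.4343]
```

View pics/w5c.png

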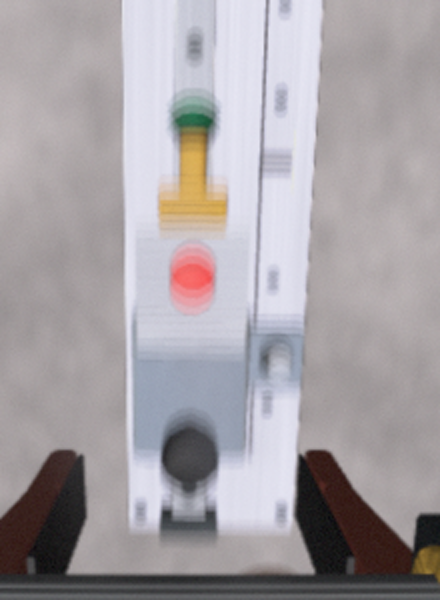

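>>> servo_tool:
  commands:
    - {"slide": [0.4, -1.7, 0], "roll": 0, "grip": 0.4}
    - {"slide": [0.4, -1.7, -5], "roll": 0, "grip": 0.4}
    - {"slide": [0.4, -1.7, -8], "roll": 0, "grip": 0.4}

```text
time_s: 11.52
ee_pos: [0.631, -0.1504, 0.1276]
tool_rot: [-0.528, 0.529, -0.47, 0.469]
wrist_force: [0.5, -0.5, 1.4]
gripper_width: 0.0611
```

>>> servo_tool:
  commands:
    - {"slide": [0, 0, 0], "roll": 0, "grip": 0.4}
    - {"slide": [0, 0, 0], "roll": 0, "grip": 0.4}

```text
time_s: 11.78
ee_pos: [0.6326, -0.1506, 0.1306]
tool_rot: [0.529, -0.529, 0.469, -0.47]
wrist_force: [0.2, 1.0, 0.3]
gripper_width: 0.0614
```

```bash
python3 look.py w6 red_pin_grip fork_hole knob_grip ball_center notch
```

```text
red_pin_grip [ 99.4 314.1] 0.86 [ 0.6223 -0.0692  0.066 ]
fork_hole [101.  311.1] 0.9 [ 0.6209 -0.072   0.1   ]
knob_grip [228.2 310.3] 0.83 [ 0.6295 -0.1494  0.113 ]
notch [ 36.2 370.2] 0.76 [ 0.6589 -0.0172  0.0427]
12.075 [ 0.6323 -0.1504  0.1308] [ 0.5289 -0.5284  0.469  -0.4702] [-1.2172  0.16    0.1752] 0.0615631105505173 cam [ 0.6242 -0.0804  0.2925] [-0.3397  0.5151  1.4956 -0.      1.1291 -0.4578]
```

View pics/w6.png

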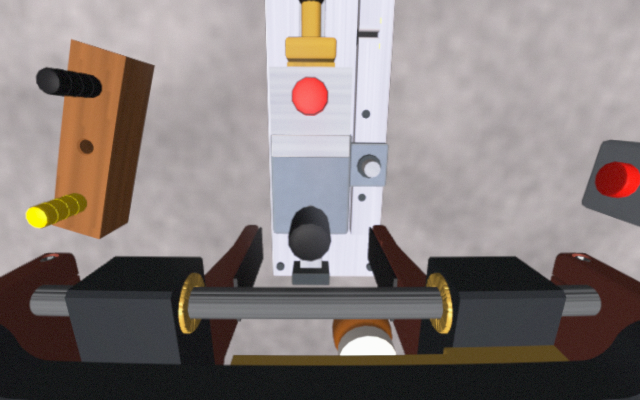

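>>> servo_tool:
  commands:
    - {"slide": [-0.2, 0.1, -2], "roll": 0, "grip": 0.4}
    - {"slide": [-0.2, 0.1, -3.4], "roll": 0, "grip": 0.4}
    - {"slide": [-0.2, 0.1, -3.4], "roll": 0, "grip": -1}
    - {"slide": [-0.2, 0.1, -3.4], "roll": 0, "grip": -1}
    - {"slide": [-0.2, 0.1, -3.4], "roll": 0, "grip": -1}
    - {"slide": [-0.2, 0.1, -3.4], "roll": 0, "grip": -1}
    - {"slide": [-0.2, 0.1, -3.4], "roll": 0, "grip": -1}
    - {"slide": [-0.2, 0.1, -3.4], "roll": 0, "grip": -1}

```text
time_s: 13.08
ee_pos: [0.6288, -0.1495, 0.0961]
tool_rot: [-0.528, 0.529, -0.47, 0.469]
wrist_force: [-5.0, -1.0, 5.9]
gripper_width: 0.026
```

```bash
python3 look.py w7 red_pin_grip
```

```text
red_pin_grip [ 97.8 317.7] 0.76 [ 0.6208 -0.0686  0.066 ]
13.175 [ 0.6288 -0.1494  0.0961] [-0.5282  0.5291 -0.4699  0.4693] [-5.1726 -1.2692  4.6959] 0.025626522478322325 cam [ 0.6208 -0.0793  0.258 ] [-0.3397  0.5506  1.531  -0.0009  1.0612 -0.4574]
```

>>> servo_tool:
  commands:
    - {"slide": [-0.2, 1, 0], "roll": 0, "grip": -1}
    - {"slide": [-0.35, 2, 0], "roll": 0, "grip": -1}
    - {"slide": [-0.5, 3, 0], "roll": 0, "grip": -1}
    - {"slide": [-0.6, 4, 0], "roll": 0, "grip": -1}
    - {"slide": [-0.6, 4, 0], "roll": 0, "grip": -1}

```text
time_s: 13.8
ee_pos: [0.6244, -0.1093, 0.0961]
tool_rot: [0.529, -0.528, 0.469, -0.47]
wrist_force: [-0.2, -1.1, 2.7]
gripper_width: 0.0255
```

```bash
python3 look.py w8 red_pin_grip fork_hole knob_grip ball_center notch
```

```text
red_pin_grip [ 96.5 315.7] 0.86 [ 0.6152 -0.0278  0.066 ]
fork_hole [144.1  49.5] 0.38 [ 0.4771 -0.0693  0.1   ]
knob_grip [256.  315.2] 0.81 [ 0.6246 -0.1101  0.113 ]
notch [ 85.5 379.4] 0.78 [ 0.657  -0.0142  0.0427]
14.1 [ 0.6244 -0.1093  0.0961] [ 0.5289 -0.5283  0.4693 -0.47  ] [0.837  0.1567 4.4561] 0.025850600396101056 cam [ 0.6159 -0.0392  0.258 ] [-0.2824  0.5344  1.5633  0.0005  1.0427 -0.4005]
```

>>> servo_tool:
  commands:
    - {"slide": [-0.15, 1.3, 0], "roll": 0, "grip": -1}
    - {"slide": [-0.3, 2.6, 0], "roll": 0, "grip": -1}
    - {"slide": [-0.4, 3.6, 0], "roll": 0, "grip": -1}
    - {"slide": [-0.44, 4, 0], "roll": 0, "grip": -1}
    - {"slide": [-0.44, 4, 0], "roll": 0, "grip": -1}

```text
time_s: 14.72
ee_pos: [0.6199, -0.0691, 0.0961]
tool_rot: [0.529, -0.528, 0.469, -0.47]
wrist_force: [0.5, 0.0, 4.7]
gripper_width: 0.0257
```

```bash
python3 look.py w9 notch red_pin_grip; python3 - <<'E'
from h import *
im=cv2.imread('pics/w9.png')
cv2.imwrite('pics/w9c.png',cv2.resize(im[50:250,240:440],None,fx=3,fy=3,interpolation=cv2.INTER_CUBIC))
P=manip.camera_params('wrist');e=np.array(manip.state()['ee_pos']);s=.11;y=np.array([-s,.994,0]);x=np.array([.994,s,0])
b=e*[1,1,0]+.035*y+.044*x
print('ball',b,proj(P,b+[0,0,.045]),proj(P,b+[0,0,.04]))
E
```

```text
red_pin_grip [ 98.6 318.4] 0.74 [0.6125 0.0114 0.066 ]
14.875 [ 0.6199 -0.069   0.0961] [ 0.529  -0.5282  0.4694 -0.4699] [ 1.8195 -0.112   6.1606] 0.02542891510267032 cam [0.6115 0.001  0.258 ] [-0.2219  0.5222  1.5872  0.0007  1.031  -0.3402]
ball [ 0.65978703 -0.02936883  0.        ] [167.86170258 376.78040711] [166.72171794 375.42150741]
```

View pics/w9c.png

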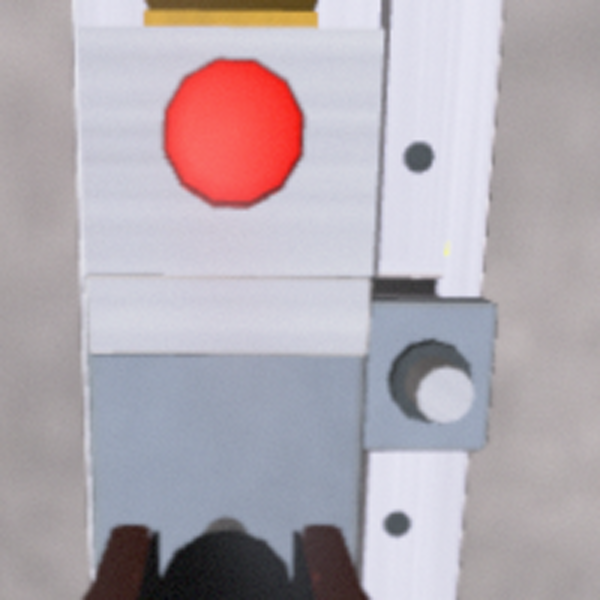

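>>> servo_tool:
  commands:
    - {"slide": [-0.03, 0.3, 0], "roll": 0, "grip": -1}
    - {"slide": [-0.06, 0.5, 0], "roll": 0, "grip": -1}
    - {"slide": [-0.06, 0.5, 0], "roll": 0, "grip": -1}

```text
time_s: 15.25
ee_pos: [0.6193, -0.064, 0.0961]
tool_rot: [0.529, -0.528, 0.469, -0.47]
wrist_force: [2.0, -0.1, 6.1]
gripper_width: 0.025
```

>>> servo_tool:
  commands:
    - {"slide": [-0.02, 0.2, 0], "roll": 0, "grip": -1}
    - {"slide": [-0.02, 0.2, 0], "roll": 0, "grip": -1}

```text
time_s: 15.5
ee_pos: [0.6191, -0.062, 0.0961]
tool_rot: [0.529, -0.528, 0.469, -0.47]
wrist_force: [1.3, 0.1, 5.7]
gripper_width: 0.0258
```

```bash
python3 - <<'E'
from h import *
im=cv2.imread('pics/w8.png');print(im[60:110,368:372].mean((1,2)).round().astype(int))
E
```

```text
[181 181 182 182 180 183 183 182 181 183 188 188 189 190 194 194 194 195
 199 204 203 199 179 133  83  67  66  65  67  87 159 200 214 218 220 220
 218 218 224 224 224 224 225 225 225 225 225 225 227 226]
```

>>> servo_tool:
  commands:
    - {"slide": [-0.02, 0.2, 0], "roll": 0, "grip": -1}
    - {"slide": [-0.02, 0.2, 0], "roll": 0, "grip": -1}

```text
time_s: 15.75
ee_pos: [0.6189, -0.0601, 0.0961]
tool_rot: [0.529, -0.528, 0.469, -0.47]
wrist_force: [0.6, -1.7, 5.1]
gripper_width: 0.0254
```

>>> servo_tool:
  commands:
    - {"slide": [-0.01, 0.1, 0], "roll": 0, "grip": -1}
    - {"slide": [-0.01, 0.1, 0], "roll": 0, "grip": -1}

```text
time_s: 16.0
ee_pos: [0.6188, -0.0592, 0.096]
tool_rot: [0.529, -0.528, 0.469, -0.47]
wrist_force: [1.5, -1.6, 6.1]
gripper_width: 0.0251
```

>>> servo_tool:
  commands:
    - {"slide": [-0.01, 0.1, 0], "roll": 0, "grip": -1}
    - {"slide": [-0.01, 0.1, 0], "roll": 0, "grip": -1}

```text
time_s: 16.25
ee_pos: [0.6187, -0.058, 0.0961]
tool_rot: [0.529, -0.528, 0.47, -0.47]
wrist_force: [0.8, -0.4, 6.5]
gripper_width: 0.0254
```

>>> servo_tool:
  commands:
    - {"slide": [-0.01, 0.1, 0], "roll": 0, "grip": -1}
    - {"slide": [-0.01, 0.1, 0], "roll": 0, "grip": -1}

```text
time_s: 16.5
ee_pos: [0.6185, -0.0564, 0.0961]
tool_rot: [0.529, -0.528, 0.47, -0.47]
wrist_force: [0.4, 2.2, 6.0]
gripper_width: 0.0252
```

>>> servo_tool:
  commands:
    - {"slide": [-0.01, 0.1, 0], "roll": 0, "grip": -1}
    - {"slide": [-0.01, 0.1, 0], "roll": 0, "grip": -1}

```text
time_s: 16.75
ee_pos: [0.6183, -0.0545, 0.0961]
tool_rot: [0.529, -0.528, 0.47, -0.469]
wrist_force: [2.1, 4.9, 7.6]
gripper_width: 0.0251
```

>>> servo_tool:
  commands:
    - {"slide": [-0.01, 0.1, 0], "roll": 0, "grip": -1}
    - {"slide": [-0.01, 0.1, 0], "roll": 0, "grip": -1}

```text
time_s: 17.0
ee_pos: [0.6181, -0.0521, 0.0961]
tool_rot: [0.53, -0.527, 0.471, -0.469]
wrist_force: [1.2, 10.2, 9.0]
gripper_width: 0.0256
```

>>> servo_tool:
  commands:
    - {"slide": [-0.01, 0.1, 0], "roll": 0, "grip": -1}
    - {"slide": [-0.01, 0.1, 0], "roll": 0, "grip": -1}

```text
time_s: 17.25
ee_pos: [0.618, -0.0519, 0.0961]
tool_rot: [0.53, -0.527, 0.47, -0.469]
wrist_force: [1.1, 7.0, 7.1]
gripper_width: 0.0257
```

>>> servo_tool:
  commands:
    - {"slide": [-0.01, 0.1, 0], "roll": 0, "grip": -1}
    - {"slide": [-0.01, 0.1, 0], "roll": 0, "grip": -1}

```text
time_s: 17.5
ee_pos: [0.618, -0.0517, 0.0961]
tool_rot: [0.529, -0.528, 0.47, -0.469]
wrist_force: [0.7, 3.1, 6.4]
gripper_width: 0.0258
```

>>> servo_tool:
  commands:
    - {"slide": [-0.01, 0.1, 0], "roll": 0, "grip": -1}
    - {"slide": [-0.01, 0.1, 0], "roll": 0, "grip": -1}
    - {"slide": [-0.01, 0.1, 0], "roll": 0, "grip": -1}

```text
time_s: 17.88
ee_pos: [0.618, -0.0516, 0.0961]
tool_rot: [0.529, -0.528, 0.47, -0.47]
wrist_force: [0.6, 0.9, 5.2]
gripper_width: 0.0253
```

```bash
python3 look.py w10 red_pin_grip black_pin_grip yellow_pin_grip
```

```text
red_pin_grip [ 98.6 316.9] 0.64 [0.6097 0.0288 0.066 ]
black_pin_grip [230.2  66.7] 0.63 [ 0.4465 -0.0772  0.066 ]
18.075 [ 0.618  -0.0516  0.0961] [ 0.5291 -0.5281  0.4697 -0.4697] [1.3612 0.5822 6.4204] 0.02557748288863759 cam [0.6096 0.0183 0.2581] [-0.1954  0.518   1.5955  0.0013  1.0273 -0.3139]
```

View pics/w10.png

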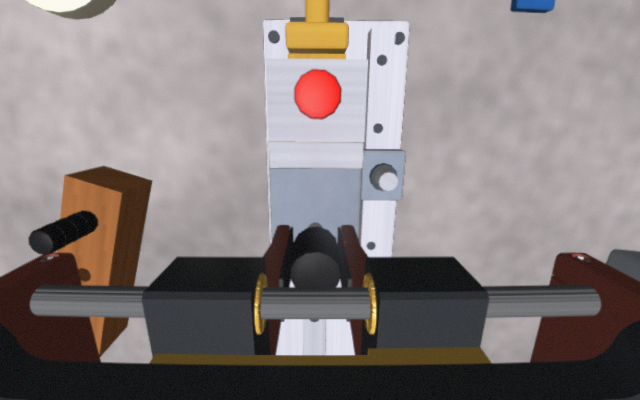

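```bash
python3 -c "
from rig import manip
print(manip.sign_off())"
```

```text
the job is handed in; nothing more can be done
None
```

I locked the stone holder with the red pin and slid the carriage until the ball sat in the notch. I then handed the job in at about 18 s of the 61 s allowed, still gripping the knob.

- **Pin:** it went into the fork hole with almost no force. At the handle height I had worked out for fully home, the push rose to about 16 N and the tool went no lower. Later pictures showed the red handle centred on the fork.
- **Slide:** I moved the carriage about 98 mm; the pictures had put the notch about 96 mm ahead. On the way in, the pull towards the wheel rose to about 10 N. It then fell to under 1 N over the last 3 mm of commanded travel, while the carriage moved only about 0.5 mm. That is the ball seated, with no sign of running on past the notch.
- **Final state:** the gripper is closed on the knob at about 25.5 mm, with about 6 N of upward push left on the tool.
- **What I could not confirm:** the last picture does not show the notch, because the carriage's side ear covers it, so the seating rests on force and position alone. The black pin was still in the rack. The yellow pin was out of view in that picture, but I did not touch it. Some wrist-camera detections were wrong, and I left those out.

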